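# Comb the stirring rods into rows

## Robot

A 6-joint arm with a two-finger parallel gripper is mounted at the origin on the work surface. World frame = base frame: x ahead of the robot, y to its left, z up, the work surface at z = 0. Lengths are in m, angles in rad, forces in N, time in s.
With the tool pointing down it reaches from about 0.275 to 0.75 m from the base axis. Payload 10.2 kg.
Tool frame: the origin (TCP) lies midway between the tips of the shut fingers; the grasp point (between the pads) lies 19 mm behind it (env.hold_point_z is the distance from the TCP to the grasp point, in m); x points along the fingers, z is the direction in which the jaws open and shut, and the axes are right-handed (so a half turn about x gives the same grasp; the last joint's range is limited). The gripper opens to 85 mm and grips with 20 to 120 N. Pads are 22 mm wide; open, the fingers measure 114 mm over their backs; the gripper's body (76 mm by 85 mm) begins 54 mm behind the grasp point. The pads swing forward as they close: fully open they stand 13 mm farther back than shut.
Start: joints at [0.905, 0.313, 1.498, -0, 1.331, -0.223], TCP at [0.225, 0.474, 0.231] pointing down, gripper open.
Joint ranges: [-2.94, 2.94], [-0.97, 2.17], [0.19, 2.56], [-1.23, 4.37], [0.02, 3.11], [-2.88, 2.88]. Speed limits (rad/s): [2.39, 2.39, 3.01, 3.14, 3.14, 3.14].

## Interface

Orientations are given as a unit quaternion [x, y, z, w].
In Python, from bench import env, kinematics, monitor, eyes, job gives the robot as it stands. The module is installed in compiled form; this text tells all that it offers. Calls block until the motion is done:
- env.reach(position, orientation): joint-space move of the TCP to a pose.
- env.movel(position, velocity=0.15, frame=None, guard=None): straight line of the TCP; frame=None keeps the orientation; velocity is the mean speed in m/s. With guard (N) it stops when the force on the tool has changed by that much, and returns True; else False.
- env.set_joints(angles): joint-space move.
- env.release() and env.close_gripper(effort=None): open the fingers fully, or close them until they stop; effort is the grip in N (None keeps the last).
- env.hold(seconds).
- kinematics.ik(position, orientation): joint angles nearest the present ones, or None.
- monitor.sense(): the state.
- eyes.grab_frame(name): name is "side" or "top"; returns a dict with "frame" (420x560x3 uint8, red, green, blue), "mtx" (3x3 intrinsics, pixels), "k1" (the pictures are not rectified: a ray, as slopes to the right and down, at radius r is drawn at 1 + k1 r^2 times it, then the intrinsics apply), "view" (4x4, takes a point from world to camera coordinates). Camera axes: x right, y down, z forward; pixel columns grow to the right and rows downward; lengths in m; the calibration is good to about 2 mm. A picture is of the moment at which its call begins. There is no depth.
A pose or a line that the arm cannot do raises env.MotionError and nothing moves.
- job.hand_in(): hands the job in, once; it reports no verdict.
The state is a dict: "clock": time; "joints": joint angles; "qvel": joint speeds; "joint_efforts": joint torques, N m; "position": TCP position; "ee_rot": TCP orientation; "contact_force": force on the tool from outside, world axes, zero at the start; "ft_torque": the same for the moment, N m; "finger_gap": opening from 0.0 (shut) to 1.0 (fully open).
Only numpy, scipy, OpenCV 4.12 (cv2) and the standard library are available. Lean on these libraries where they do the work, as an engineer would, in place of code of your own. Each camera call takes 0.05 s, during which the arm holds its last target.

## Task

Three white stirring rods lie askew in the taped square on the lab bench. Pick up the toothed rake by its upright grip and comb the rods with it so that they lie flat, parallel to one another, in separate rows side by side with clear gaps between them; move the rods with the rake only, never with the gripper. Then stand the rake back on the bench on its teeth, well clear of the rods, and let go.

Things in the scene. Friction and masses are not known exactly. Their poses are not given: they have to be found in the camera images.
- rake: Toothed rake, 0.3 kg, standing on 4 steel teeth (the scraper has none). Origin under its middle on the bench, y along the crossbar (222 mm long, 24 wide, z 30-42 mm), combs along x or -x. Grey grip on top, z 42-104 mm: grip its 22 mm thickness along x (46 wide along y). Teeth z 0-30, at y = -90, -30, 30, 90 mm, boat-shaped: 44 wide over the middle 36 mm, tapering to points at x = +-52 mm.
- rod_a: White plastic stirring rod lying flat: bar 120 mm long, 12 wide, 9 thick, rounded ends, 25 g. Origin at the centre of its underside, x along its length, z up. The rods lie side by side in any order, rows about 60 mm apart, each turned up to 17 degrees off their common direction; they slide easily.
- rod_b: White plastic stirring rod lying flat: bar 120 mm long, 12 wide, 9 thick, rounded ends, 25 g. Origin at the centre of its underside, x along its length, z up. The rake has one 16 mm wide channel per rod, at its y = -60, 0, 60 mm, with mouths opening to 60 mm at both ends.
- rod_c: White plastic stirring rod lying flat: bar 120 mm long, 12 wide, 9 thick, rounded ends, 25 g. Origin at the centre of its underside, x along its length, z up. Comb with the teeth 1-3 mm above the bench, starting just off the rods' ends, along their mean direction, until its middle is at their far ends.
Not all that is in view belongs to the job. Of the things that look like the rake, take the one that is farthest to the robot's right at the start. Leave any pink look-alike of the rod_c alone.

How it is judged:
By the outcome, as a careful person would: the job done as asked, in the order asked, and still so for the second after the job is handed in, with the robot touching nothing.
It also fails if it takes over 54 s, if anything falls off the work surface, if the arm or the gripper's body presses on something with over 40 N, if the wrist force passes 120 N, or if a joint passes its speed limit or range.

## Working session

There is one attempt and no reset: what is moved stays moved. The work goes in short steps, each a Python script; the robot and the scene stay as the last script left them, time stands still between calls to the robot, and variables do not carry over. Pictures are saved under pics/ and viewed, and the job is handed in when it is done.

```bash
mkdir -p pics; cat > h.py <<'E'
import numpy as np, cv2
from bench import env, kinematics, monitor, eyes, job
def ray(f,u,v):
    K=f["mtx"];k=f["k1"]
    d=np.array([(u-K[0,2])/K[0,0],(v-K[1,2])/K[1,1]])
    p=d.copy()
    for _ in range(30): p=d/(1+k*(p@p))
    V=np.array(f["view"]);R=V[:3,:3];t=V[:3,3]
    return -R.T@t, R.T@np.array([p[0],p[1],1.])
def onz(f,u,v,z):
    c,d=ray(f,u,v); return c+d*(z-c[2])/d[2]
def proj(f,P):
    V=np.array(f["view"]);q=V[:3,:3]@np.array(P)+V[:3,3]
    s=q[:2]/q[2];s=s*(1+f["k1"]*(s@s));K=f["mtx"]
    return np.array([K[0,0]*s[0]+K[0,2],K[1,1]*s[1]+K[1,2]])
def save(f,n,crop=None,sc=1):
    im=f["frame"][:,:,::-1]
    if crop: a,b,c,d=crop; im=im[b:d,a:c]
    cv2.imwrite("pics/"+n,cv2.resize(im,None,fx=sc,fy=sc,interpolation=cv2.INTER_CUBIC))
E
python3 - <<'E'
from h import *
import pickle
for n in ("top","side"):
    f=eyes.grab_frame(n); save(f,n+"0.png"); pickle.dump(f,open(n+"0.pkl","wb"))
    print(n,f["mtx"],f["k1"],ray(f,280,210))
s=monitor.sense();print(s["clock"],s["position"],s["ee_rot"],env.hold_point_z)
E
```

```text
top [[393.79418046   0.         276.09075536]
 [  0.         393.79418046 209.66174034]
 [  0.           0.           1.        ]] -0.051433738426916106 (array([0.43412939, 0.00464275, 0.92968615]), array([ 0.13512948, -0.00976472, -0.99082994]))
side [[457.24620085   0.         274.7365886 ]
 [  0.         457.24620085 202.67628869]
 [  0.           0.           1.        ]] -0.08826428839205787 (array([ 0.451593  , -0.90041494,  0.57758489]), array([ 0.10586836,  0.84791045, -0.5198354 ]))
0.1 [0.22480757 0.47418613 0.2308062 ] [-0.37814124  0.59796779  0.37785973  0.597215  ] 0.0187
```

View pics/top0.png

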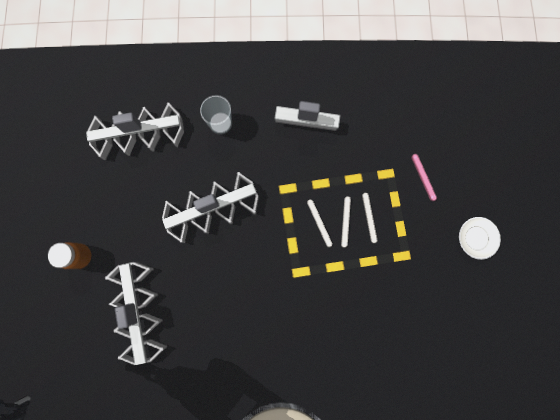

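View pics/side0.png

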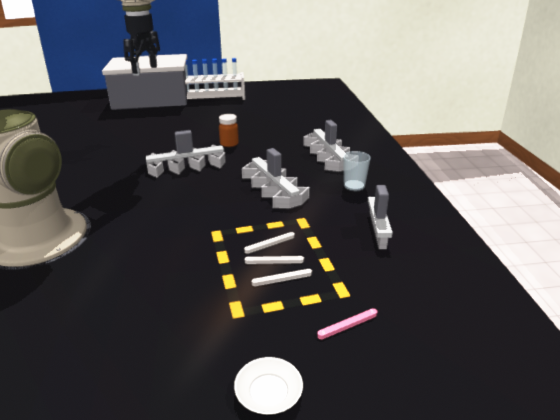

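Candidates for the rake: (135,130), (210,205), (130,315) and a toothless scraper at (307,117). The rightmost one with teeth is (210,205). I'll check it in a close crop.

```bash
python3 - <<'E'
from h import *
import pickle
t=pickle.load(open("top0.pkl","rb"));s=pickle.load(open("side0.pkl","rb"))
save(t,"crop1.png",(150,160,420,290),2.9)
save(s,"crop2.png",(200,120,400,300),3)
im=t["frame"].astype(int)
hsv=cv2.cvtColor(t["frame"],cv2.COLOR_RGB2HSV)
m=((hsv[...,1]<60)&(hsv[...,2]>130)).astype(np.uint8)
n,l,st,c=cv2.connectedComponentsWithStats(m)
for i in range(1,n):
    if st[i,4]<60: continue
    x,y=c[i]
    if y<50: continue
    cnt=cv2.findContours((l==i).astype(np.uint8),0,2)[0][0]
    r=cv2.minAreaRect(cnt)
    print(c[i].round(1),st[i,4],r, onz(t,x,y,.009).round(4))
E
```

```text
[220.6 120.1] 362 ((220.53659057617188, 114.17073059082031), (20.981992721557617, 36.00067901611328), 6.34019136428833) [0.7835 0.1375 0.009 ]
[132.3 123.9] 1055 ((131.72816467285156, 120.58446502685547), (23.45718765258789, 95.00443267822266), 79.57928466796875) [0.7784 0.3554 0.009 ]
[308.5 106.2] 126 ((308.6700134277344, 106.30998992919922), (18.10193634033203, 6.929646968841553), 8.130102157592773) [ 0.8161 -0.0785  0.009 ]
[306.8 116.9] 634 ((307.0, 116.49999237060547), (64.34672546386719, 13.152186393737793), 8.130102157592773) [ 0.7887 -0.0736  0.009 ]
[172.6 134.7] 65 ((173.12623596191406, 134.91146850585938), (16.147274017333984, 17.922327041625977), 76.75948333740234) [0.7486 0.2547 0.009 ]
[123.  144.2] 64 ((124.30531311035156, 140.42034912109375), (17.027048110961914, 15.89818286895752), 48.8140754699707) [0.7272 0.3761 0.009 ]
[ 98.4 148.2] 73 ((96.31707000732422, 145.14633178710938), (15.924211502075195, 17.460758209228516), 24.775142669677734) [0.7184 0.4369 0.009 ]
[236.7 193.3] 629 ((234.80001831054688, 190.39999389648438), (46.38620376586914, 37.618080139160156), 8.
[... 1047 characters left out ...]
6821289), 81.25383758544922) [0.3909 0.3618 0.009 ]
[140.3 269.4] 79 ((136.93438720703125, 268.3778381347656), (17.287689208984375, 17.018619537353516), 47.72631072998047) [0.4245 0.3231 0.009 ]
[145.5 296.1] 76 ((145.3384552001953, 297.5923156738281), (18.083227157592773, 15.698015213012695), 86.8201675415039) [0.3633 0.3094 0.009 ]
[130.7 338.5] 723 ((127.36054229736328, 335.6981506347656), (59.41255569458008, 26.08669662475586), 80.13418579101562) [0.2676 0.3415 0.009 ]
[154.5 350.5] 78 ((154.32322692871094, 351.1408386230469), (19.13141632080078, 15.662531852722168), 86.98721313476562) [0.2409 0.286  0.009 ]
[281.8 415.2] 441 ((281.5, 414.0), (59.0, 10.0), -0.0) [ 0.0973 -0.0016  0.009 ]
```

```bash
ls pics
```

```text
crop1.png
crop2.png
side0.png
top0.png
```

View pics/crop1.png

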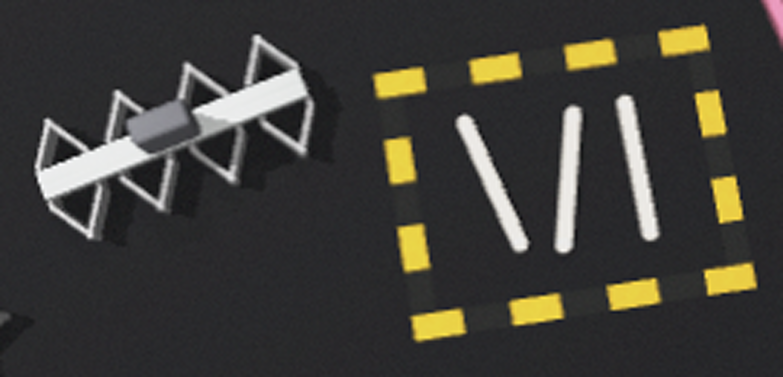

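View pics/crop2.png

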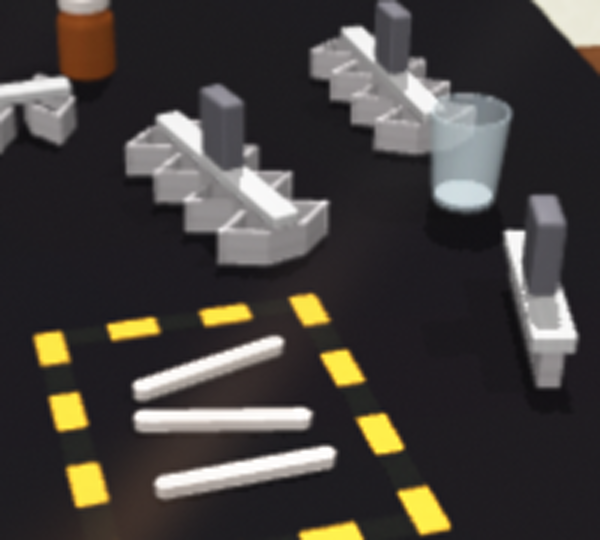

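```bash
cat >> h.py <<'E'
def rods(f,zz=.007,roi=(285,170,410,270)):
    hsv=cv2.cvtColor(f["frame"],cv2.COLOR_RGB2HSV)
    m=((hsv[...,1]<60)&(hsv[...,2]>110)).astype(np.uint8)
    M=np.zeros_like(m);x0,y0,x1,y1=roi;M[y0:y1,x0:x1]=m[y0:y1,x0:x1]
    n,l,st,c=cv2.connectedComponentsWithStats(M);out=[]
    for i in range(1,n):
        if st[i,4]<100: continue
        v,u=np.nonzero(l==i)
        P=np.array([onz(f,a,b,zz)[:2] for a,b in zip(u,v)])
        r=cv2.minAreaRect(P.astype(np.float32)*1000)
        ce=P.mean(0);w,e=np.linalg.eigh(np.cov((P-ce).T));d=e[:,1]*np.sign(e[0,1])
        pr=(P-ce)@d;qr=(P-ce)@e[:,0]
        out.append((ce,np.degrees(np.arctan2(d[1],d[0])),np.ptp(pr),np.ptp(qr)))
    return sorted(out,key=lambda o:-o[0][1])
E
python3 - <<'E'
from h import *
import pickle
t=pickle.load(open("top0.pkl","rb"));s=pickle.load(open("side0.pkl","rb"))
for n,f,roi in(("top",t,(285,170,410,270)),("side",s,(235,228,320,290))):
    for r in rods(f,.007,roi): print(n,r[0].round(4),*np.round(r[1:],3))
# rake
hsv=cv2.cvtColor(t["frame"],cv2.COLOR_RGB2HSV)
sub=hsv[165:250,155:265]
print(np.unique(sub[...,2]//20,return_counts=True))
v=cv2.resize(sub[...,2],None,fx=7,fy=7,interpolation=cv2.INTER_NEAREST);cv2.imwrite("pics/v.png",v)
m=((sub[...,2]>205)).astype(np.uint8)*255
cv2.imwrite("pics/m.png",cv2.resize(m,None,fx=7,fy=7,interpolation=cv2.INTER_NEAREST))
sv=s["frame"][140:220,235:315]
cv2.imwrite("pics/s.png",cv2.resize(sv[...,::-1],None,fx=7,fy=7,interpolation=cv2.INTER_NEAREST))
E
```

```text
top [ 0.5287 -0.0961] 22.884 0.12 0.014
top [ 0.531  -0.1586] -6.103 0.12 0.015
top [ 0.5393 -0.2154] 8.408 0.119 0.015
side [ 0.5278 -0.098 ] 23.659 0.126 0.025
side [ 0.5295 -0.16  ] -6.248 0.121 0.025
side [ 0.5381 -0.2169] 8.906 0.122 0.024
(array([ 1,  2,  3,  4,  5,  6,  7,  8,  9, 10, 11], dtype=uint8), array([1426, 5564,  348,  241,  176,  203,  272,  155,  156,  172,  637]))
```

View pics/v.png

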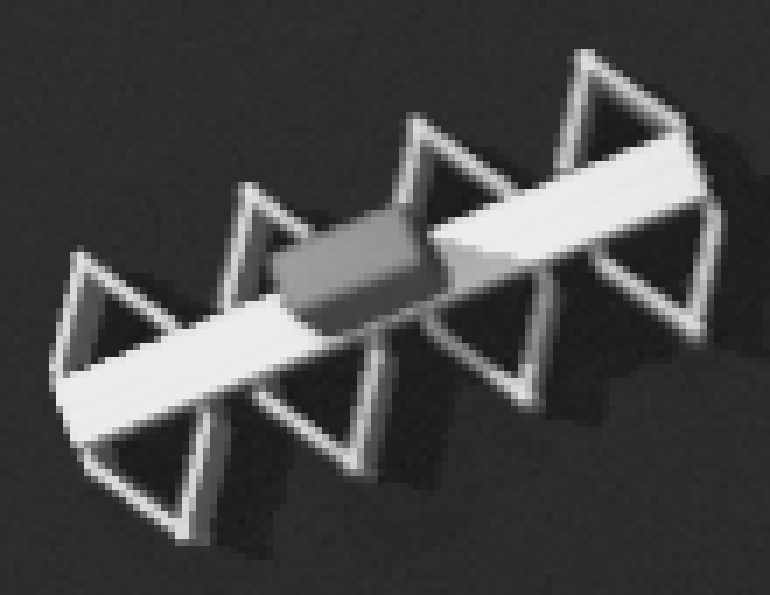

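View pics/s.png

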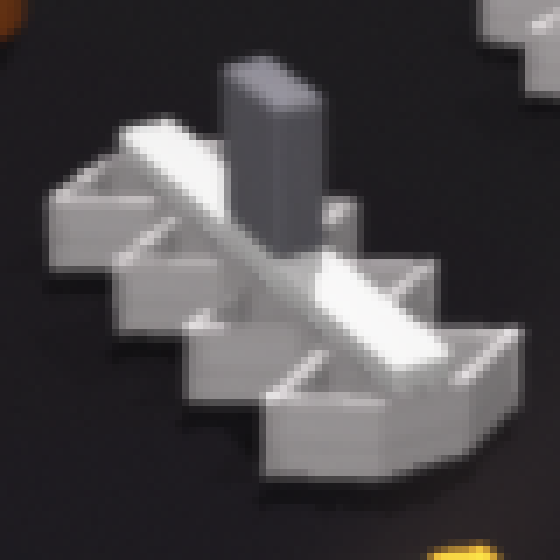

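```bash
cat >> h.py <<'E'
from scipy.spatial.transform import Rotation as Ro
def quat(psi):
    Z=np.array([np.cos(psi),np.sin(psi),0]);X=np.array([0,0,-1.]);Y=np.cross(Z,X)
    return Ro.from_matrix(np.c_[X,Y,Z]).as_quat()
E
python3 - <<'E'
from h import *
import pickle
t=pickle.load(open("top0.pkl","rb"));s=pickle.load(open("side0.pkl","rb"))
pt=lambda a,b,o:(a/7+o[0]-.5,b/7+o[1]-.5)
U=[(80,257),(247,187),(415,122),(585,55)];L=[(190,540),(360,470),(530,402),(695,333)]
Pu=np.array([onz(t,*pt(*p,(155,165)),.03)[:2] for p in U]);Pl=np.array([onz(t,*pt(*p,(155,165)),.03)[:2] for p in L])
print("tips mean",(Pu.mean(0)+Pl.mean(0))/2)
d=Pu.mean(0)-Pl.mean(0);print("xdir",np.degrees(np.arctan2(d[1],d[0])),np.linalg.norm(d))
d=(Pu[0]-Pu[3]+Pl[0]-Pl[3])/2;print("ydir-90",np.degrees(np.arctan2(d[1],d[0]))-90,np.linalg.norm(d))
B=np.array([onz(t,*pt(*p,(155,165)),.042)[:2] for p in [(57,378),(78,445),(683,132),(708,190)]])
print("bar",B.mean(0),np.linalg.norm(B[0]-B[2]))
G=[(270,262),(400,205),(423,243),(290,300)]
G=np.array([onz(t,*pt(*p,(155,165)),.104)[:2] for p in G]);print("grip",G.mean(0))
G=[(225,62),(268,55),(325,98),(283,108)]
G=np.array([onz(s,*pt(*p,(235,140)),.104)[:2] for p in G]);print("grip side",G.mean(0))
print("pink",onz(t,424,177,.005))
x,y=(Pu.mean(0)+Pl.mean(0))/2;psi=np.radians(20)
for p,a in [((x,y,.053),psi),((x,y,.2),psi),((.409,-.175,.055),np.radians(8.4)),((.409,-.175,.13),np.radians(8.4)),((.593,-.148,.055),np.radians(8.4))]:
  for k in (0,np.pi):
    print(p,k,kinematics.ik(list(p),list(quat(a+k))))
E
```

```text
tips mean [0.56710099 0.15781801]
xdir 21.935342192473858 0.10176387263886436
ydir-90 21.566710132989172 0.1794174932660444
bar [0.56826502 0.15750765] 0.2190626847959203
grip [0.56926449 0.15809371]
grip side [0.56862183 0.1601287 ]
pink [ 0.63576778 -0.35340549  0.005     ]
(np.float64(0.5671009945106041), np.float64(0.1578180056940373), 0.053) 0 [ 7.25426459e-02  6.39154513e-01  1.49503748e+00 -4.44089210e-16
  1.00740066e+00 -2.76523205e-01]
(np.float64(0.5671009945106041), np.float64(0.1578180056940373), 0.053) 3.141592653589793 [ 7.25426459e-02  6.39154513e-01  1.49503748e+00 -4.44089210e-16
  1.00740066e+00  2.86506945e+00]
(np.float64(0.5671009945106041), np.float64(0.1578180056940373), 0.2) 0 [ 7.25426459e-02  4.76929694e-01  1.34331236e+00 -4.44089210e-16
  1.32135060e+00 -2.76523205e-01]
(np.float64(0.5671009945106041), np.float64(0.1578180056940373), 0.2) 3.141592653589793 [ 7.25426459e-02  4.76929694e-01  1.34331236e+00 -4.44089210e-16
  1.32135060e+00  2.86506945e+00]
(0.409, -0.175, 0.055) 0 [-6.68801662e-01  3.82239749e-01  1.93379382e+00 -4.44089210e-16
  8.25559089e-01 -8.15409319e-01]
(0.409, -0.175, 0.055) 3.141592653589793 [-6.68801662e-01  3.82239749e-01  1.93379382e+00 -4.44089210e-16
  8.25559089e-01  2.32618333e+00]
(0.409, -0.175, 0.13) 0 [-6.68801662e-01  2.54916043e-01  1.86493895e+00 -4.44089210e-16
  1.02173766e+00 -8.15409319e-01]
(0.409, -0.175, 0.13) 3.141592653589793 [-6.68801662e-01  2.54916043e-01  1.86493895e+00 -4.44089210e-16
  1.02173766e+00  2.32618333e+00]
(0.593, -0.148, 0.055) 0 [-4.36033854e-01  6.78372059e-01  1.41664058e+00 -4.44089210e-16
  1.04658001e+00 -5.82641512e-01]
(0.593, -0.148, 0.055) 3.141592653589793 [-4.36033854e-01  6.78372059e-01  1.41664058e+00 -4.44089210e-16
  1.04658001e+00  2.55895114e+00]
```

The checked sizes agree: tooth spacing 179 of 180 mm, bar 219 of 222 mm. The rake is at (0.568, 0.158), yaw 21.7°. I'll grasp it now.

```bash
python3 - <<'E'
from h import *
q=list(quat(np.radians(21.7)))
env.reach([.568,.158,.18],q)
env.movel([.568,.158,.053],velocity=.12)
print(monitor.sense()["finger_gap"],monitor.sense()["contact_force"])
env.close_gripper(70)
s=monitor.sense();print(s["clock"],s["position"],s["finger_gap"],s["contact_force"])
p=list(s["position"]);p[2]+=.10
env.movel(p,velocity=.12)
s=monitor.sense();print(s["clock"],s["position"],s["finger_gap"],s["contact_force"],s["ft_torque"])
save(eyes.grab_frame("top"),"g_top.png"); save(eyes.grab_frame("side"),"g_side.png")
E
```

```text
1.0008642169737894 [ 0.37267833 -0.26622498 -0.26352614]
3.625 [0.5680014  0.15798205 0.05307728] 0.24624574367933336 [-1.36012405 -0.05512918  0.77034109]
4.6083 [0.56756417 0.157924   0.15214291] 0.25128972013401807 [-0.05639547  0.28719577 -3.04351773] [ 2.25364157e-05 -1.41756672e-02 -2.81562419e-02]
```

View pics/g_side.png

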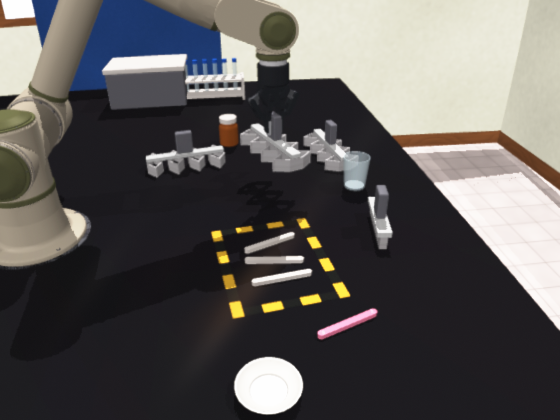

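View pics/g_top.png

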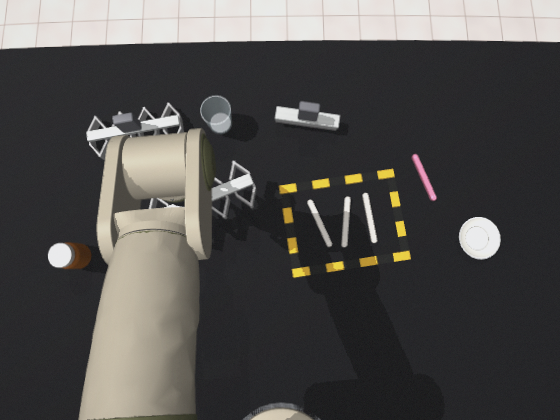

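Grasp is good: 3 N of weight, gap 0.25, rake hanging level at about (275,150) in the side view. I'll comb next.

```bash
python3 - <<'E'
from h import *
psi=np.radians(8.4);d=np.array([np.cos(psi),np.sin(psi)]);c=np.array([.5325,-.1573])
q=list(quat(psi))
P=lambda s,z:[*(c+d*s),z]
z=.0555
env.reach(P(-.122,.15),q)
env.movel(P(-.122,.065),velocity=.1); env.hold(.3)
s=monitor.sense();print(s["clock"],s["position"]);dz=.065-s["position"][2]
env.movel(P(-.122,z+dz),velocity=.05,guard=15); env.hold(.3)
s=monitor.sense();print(s["clock"],s["position"],s["contact_force"])
save(eyes.grab_frame("side"),"c0_side.png")
E
```

```text
7.3833 [ 0.41190784 -0.17520095  0.0652507 ]
8.025 [ 0.41184922 -0.17517024  0.05535238] [-0.00593942  0.60984112 -3.02425733]
```

View pics/c0_side.png

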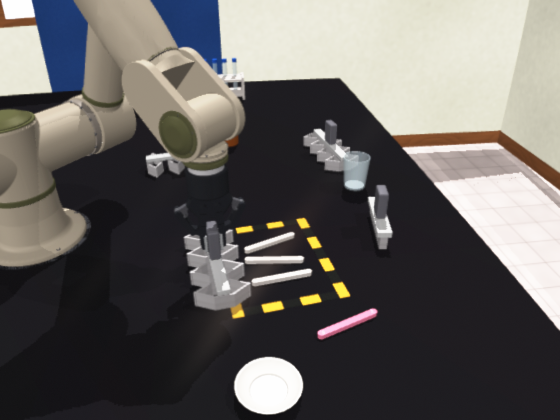

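```bash
python3 - <<'E'
from h import *
f=eyes.grab_frame("side"); save(f,"c0_crop.png",(175,210,335,320),5)
psi=np.radians(8.4);d=np.array([np.cos(psi),np.sin(psi)]);n=np.array([-d[1],d[0]]);c=np.array([.5325,-.1573])
for l in(-.09,-.03,.03,.09):
    p=c+d*(-.07)+n*l;print(l,proj(f,[*p,.032]),((proj(f,[*p,.032])-[175,210])*5).round())
E
```

```text
-0.09 [249.96390751 282.8123233 ] [375. 364.]
-0.03 [243.27001507 263.2013626 ] [341. 266.]
0.03 [237.29637788 245.65294984] [311. 178.]
0.09 [231.93715839 229.87131612] [285.  99.]
```

View pics/c0_crop.png

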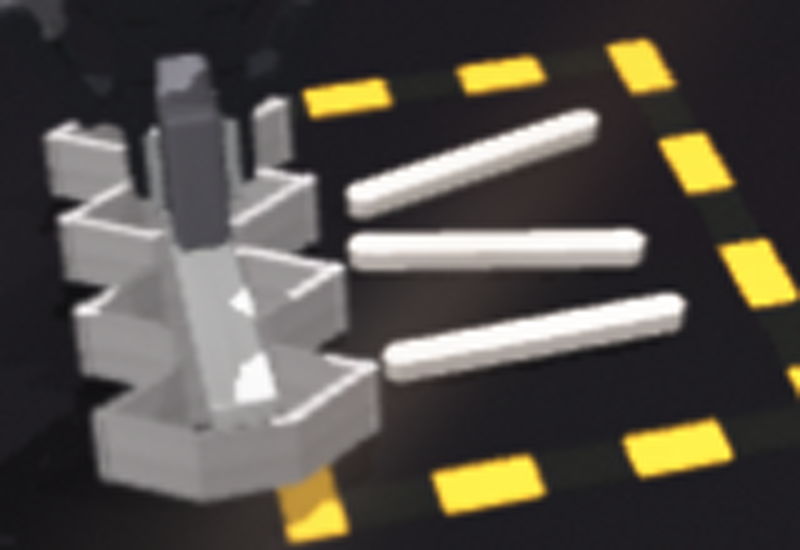

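All three rod ends lie inside the mouths, and the tips match their predicted pixels. I'll run the stroke now.

```bash
python3 - <<'E'
from h import *
psi=np.radians(8.4);d=np.array([np.cos(psi),np.sin(psi)]);c=np.array([.5325,-.1573])
P=lambda s,z:[*(c+d*s),z]
z=.0553
for s1 in(-.06,0,.066):
    h=env.movel(P(s1,z),velocity=.06,guard=25)
    s=monitor.sense();print(h,s["clock"],s["position"],s["contact_force"],s["ft_torque"])
    if h: break
env.hold(.3)
save(eyes.grab_frame("side"),"c1_side.png",(150,180,400,340),3.2)
save(eyes.grab_frame("top"),"c1_top.png")
E
```

```text
False 9.3083 [ 0.47290389 -0.16608819  0.05529701] [ 0.06664997  0.47153221 -3.32218279] [ 8.83046004e-03 -5.77476762e-03 -3.66838970e-05]
False 10.4583 [ 0.53227803 -0.15729181  0.05528917] [ 0.04031199  0.4472133  -3.19836594] [ 0.05047341  0.11795481 -0.04416282]
False 11.7083 [ 0.59755733 -0.14771525  0.05530045] [-0.01184946 -0.12598569 -2.84841927] [0.00078391 0.02423326 0.00637661]
```

View pics/c1_side.png

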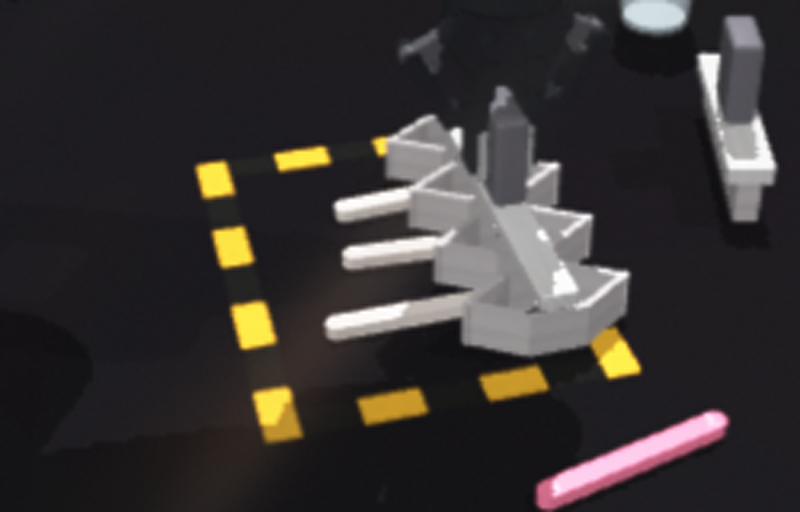

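View pics/c1_top.png

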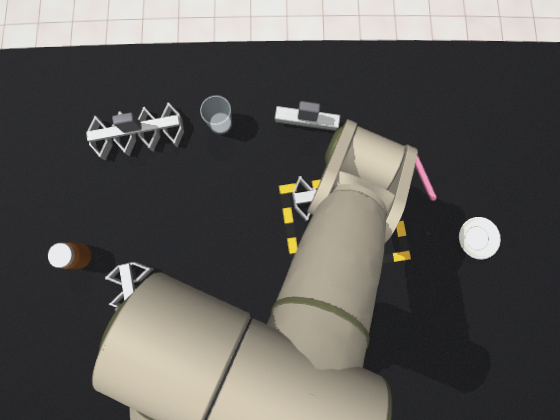

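```bash
python3 - <<'E'
from h import *
psi=np.radians(8.4);d=np.array([np.cos(psi),np.sin(psi)]);c=np.array([.5325,-.1573])
P=lambda s,z:[*(c+d*s),z]
env.movel(P(.085,.0553),velocity=.05,guard=25); env.hold(.3)
env.movel(P(.085,.16),velocity=.08)
env.reach([.568,.158,.16],list(quat(np.radians(21.7)))); env.hold(.2)
f=eyes.grab_frame("top"); save(f,"d_top.png")
for r in rods(f,.007,(285,165,410,275)): print(r[0].round(4),*np.round(r[1:],3))
f=eyes.grab_frame("side"); save(f,"d_side.png")
for r in rods(f,.007,(235,220,350,295)): print(r[0].round(4),*np.round(r[1:],3))
print(monitor.sense()["clock"],monitor.sense()["position"])
E
```

```text
[ 0.5556 -0.0939] 12.167 0.118 0.015
[ 0.5579 -0.1519] 5.312 0.118 0.015
[ 0.5395 -0.2154] 8.466 0.119 0.015
[ 0.5547 -0.0961] 12.921 0.123 0.026
[ 0.5566 -0.1537] 6.268 0.123 0.025
[ 0.5383 -0.2169] 9.004 0.122 0.024
15.875 [0.56823479 0.15735001 0.15992935]
```

View pics/d_top.png

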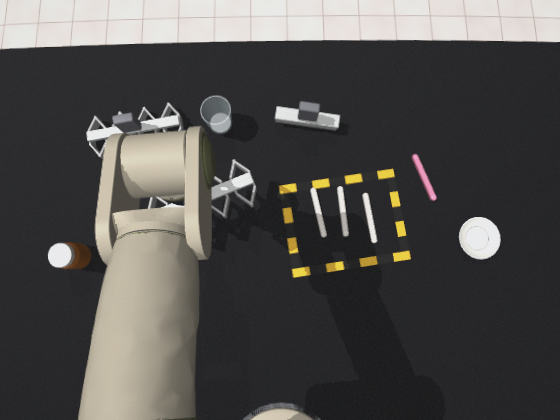

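View pics/d_side.png

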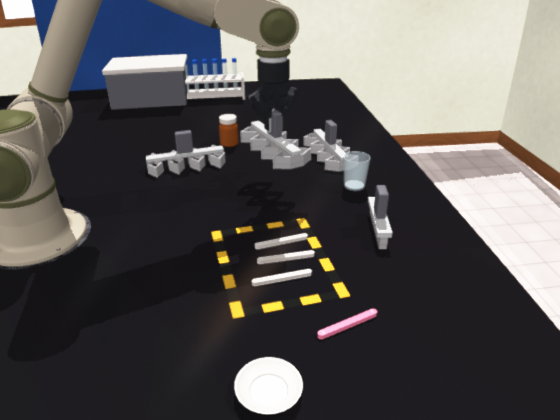

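The rods are in rows about 58–60 mm apart, at 12.2°, 5.3° and 8.5°, so ±3.4° of slack remains. I'll re-enter with the rake, then shift it sideways a few mm so that the straight channel walls square all three rods.

```bash
python3 - <<'E'
from h import *
psi=np.radians(8.4);d=np.array([np.cos(psi),np.sin(psi)]);n=np.array([-d[1],d[0]]);c=np.array([.5325,-.1573])+n*.0008
P=lambda s,l,z:[*(c+d*s+n*l),z]
z=.0553
env.reach(P(-.122,0,.15),list(quat(psi)))
env.movel(P(-.122,0,z),velocity=.08,guard=15); 
g=[]
for s1,l,v in((.017,0,.06),(.017,.006,.02),(.017,.0035,.02)):
    g.append(env.movel(P(s1,l,z),velocity=v,guard=25)); env.hold(.15)
    s=monitor.sense();print(g[-1],s["clock"],s["position"],s["contact_force"])
env.movel(P(.017,.0035,.16),velocity=.08)
env.reach([.568,.158,.16],list(quat(np.radians(21.7)))); env.hold(.2)
f=eyes.grab_frame("top"); save(f,"e_top.png")
for r in rods(f,.007,(285,165,410,275)): print(r[0].round(4),*np.round(r[1:],3))
f=eyes.grab_frame("side"); save(f,"e_side.png")
print(monitor.sense()["clock"],monitor.sense()["position"],monitor.sense()["contact_force"])
E
```

```text
False 21.2 [ 0.54914881 -0.15404015  0.05533736] [ 0.10345957  0.68139357 -3.21180268]
False 21.8 [ 0.54832178 -0.14809183  0.05528316] [-1.16335943  0.0044272  -3.32937131]
False 22.225 [ 0.54865691 -0.15058569  0.05526337] [ 0.23386315  0.79395302 -2.75019905]
[ 0.5567 -0.0871] 8.205 0.119 0.015
[ 0.5578 -0.1477] 8.015 0.119 0.015
[ 0.5394 -0.2113] 9.01 0.119 0.015
25.1667 [0.56817012 0.15733768 0.16000476] [ 0.35100584 -0.0735315  -2.14080694]
```

View pics/e_side.png

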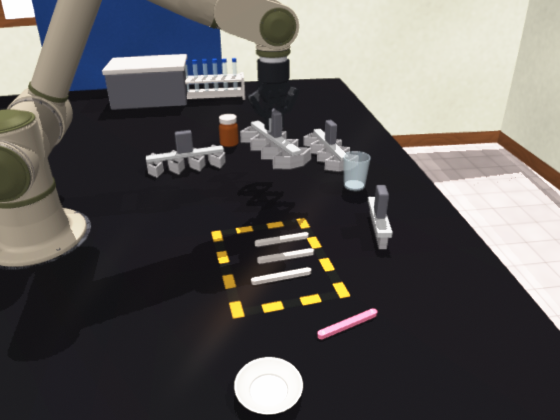

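The rods are parallel within 1°, about 60 mm apart. Now I'll stand the rake back at its old spot.

```bash
python3 - <<'E'
from h import *
env.movel([.568,.158,.060],velocity=.1); env.hold(.2)
h=env.movel([.568,.158,.0515],velocity=.01,guard=4); s=monitor.sense();print(h,s["position"],s["contact_force"])
env.release(); env.hold(.3)
env.movel([.568,.158,.20],velocity=.1)
env.reach([.40,.33,.30],list(quat(np.radians(21.7)))); env.hold(.5)
f=eyes.grab_frame("top"); save(f,"f_top.png")
for r in rods(f,.007,(285,165,410,275)): print(r[0].round(4),*np.round(r[1:],3))
save(eyes.grab_frame("side"),"f_side.png")
s=monitor.sense();print(s["clock"],s["position"],s["contact_force"])
E
```

```text
True [0.5678277  0.15797937 0.05307494] [-1.3350108  -0.76744345  5.41931721]
[ 0.5549 -0.0874] 8.21 0.119 0.015
[ 0.5562 -0.1477] 7.774 0.119 0.015
[ 0.5388 -0.2112] 8.682 0.119 0.015
31.3667 [0.40003337 0.3299629  0.29998423] [ 0.67639824 -0.39834982 -0.25119328]
```

View pics/f_side.png

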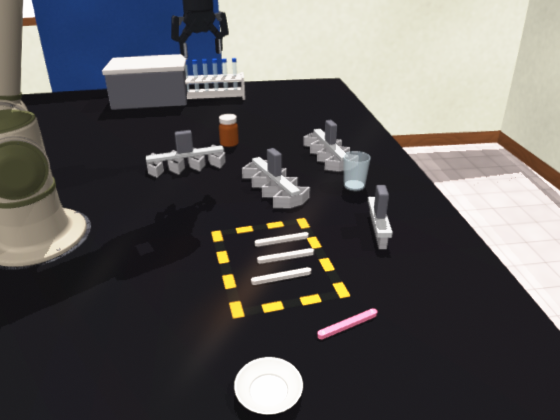

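View pics/f_top.png

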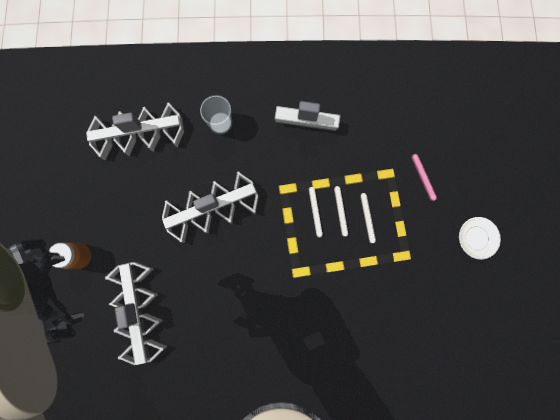

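The pictures show the rake standing at (210,205) in the top view and the rods parallel at (316,212), (341,211) and (368,218). Nothing else has moved and the arm is clear.

```bash
python3 -c "
from h import *
job.hand_in();print(monitor.sense()['clock'])"
```

```text
the job is handed in; nothing more can be done
the job is handed in; nothing more can be done
```

The rods are combed flat and parallel, the rake is back on its teeth and released, and the job is handed in. The clock read 31.4 s at my last check, against the 54 s limit.

- **Rake used:** I took the toothed rake farthest to the robot's right, at (210,205) in the top view. The scraper at (307,117) has no teeth.
- **Combing:** The first pass, along the rods' mean direction (8.4°), left them at 12.2°, 5.3° and 8.5°. I combed again and shifted the rake about 6 mm sideways to square them against the channel walls.
- **Final rods:** They lie at 8.2°, 7.8° and 8.7°, with rows about 60 mm apart, and only the rake touched them.
- **Final rake:** It stands at its original spot, about 0.13 m clear of the nearest rod.
- **Surroundings:** The pink look-alike and the other objects look unmoved. The highest tool force I read was about 5 N, when setting the rake down.

No final check failed. The side camera read positions about 1–2 mm to the robot's right of the top camera, which is within the calibration tolerance.

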